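# Slide the slicer's insert home and bolt it

## Task

The vegetable slicer on the worktop is still parked, its thin steel insert bolted back from the blade. Make it ready for slicing: draw the thumb bolt fully out, press down on the top of the insert and drag it along under its rails until it stands fully home against its stops in front of the blade, then push the bolt fully in again so that the insert is locked. Press on the insert only as hard as it takes to make it slide (it is thin and bends if more than 30 N bear on it), keep your fingers off the blade, and leave the lemon, the garlic and the peeler where they lie.

Things in the scene. Friction and masses are not known exactly. Their poses are not given: they have to be found in the camera images.
- slicer: Flat white plastic vegetable slicer (mandoline), 130 mm wide (own x, without bolt), 369 long (own y), fixed on soft feet that squash: its origin (middle of its width) lies 0 to 4 mm below the worktop's surface. +y: the way the insert goes home, roughly to the robot's left; -x: the near side. Along y: handle bridge, insert, open throat, blade, landing plate.
- rail (a point): On top of the near side rail beside the bolt (slicer x -57, y -50, z 29 mm). A like rail runs along the far side. The rails' lips (slicer z 24.2 to 28.5) reach in to x +-44.5 over the insert's edges; between them the insert's top is open.
- bridge (a point): Top centre of the handle bridge with its black grip (slicer y -161, z 35 mm), which spans y -197 to -125. The insert's tail is under it at all times, so that only the insert's top can be reached.
- insert: Thin steel plate, ribbed top, 100 mm wide (x), 150 long (y), 4 thick, about 0.16 kg, loose in the guides. Origin: centre of its underside; axes as the slicer's. Parked its origin is at slicer y -106, home at y -61 (45 mm of travel), front edge against two stop lugs. Notches in its near edge take the bolt, one parked, one home, with 2 mm of play either way.
- insert_top (a point): Centre of the insert's top, at slicer z 24 mm at rest. Springs carry the plate; about 8 N presses it 2 mm down on its ledges, then it is rigid: 1 mm too deep is too much force. Leaf springs grip its edge: it slides only under about 13 N or more; with less the fingers slip (friction about 0.9). Limit 30 N of finger contact in all, friction and impact included: touch down slowly.
- bolt (a joint): Thumb bolt through the slicer's near rail, in m: 0 = pushed fully in (insert locked), 0.012 = drawn fully out towards slicer -x. About 2 N moves it and it stays where it is left. It goes in only when a notch of the insert stands before it.
- bolt_tab (a point): Top centre of the bolt's upright grey thumb tab: 12 mm thick (slicer x), 24 wide (y), from slicer z 23 to 47, so 18 above the rail. This point is at slicer x -76, y -50, z 47 with the bolt in, x -88 drawn out. Push the tab from either side with a fingertip, or pinch it.
- stop (a point): Middle between the two stop lugs, at the height of the insert's top at rest: slicer x 0, y 14, z 24. The insert's front edge (75 mm from its origin) comes up against them.
- blade: Steel blade across the slicer, 104 wide, from slicer y 18 to 47, at z 25 to 29. Same origin and axes as the slicer. Not to be touched.
- lemon: Lemon, 83 x 58 x 58, lying in front of the slicer on the left. Origin: its underside.
- garlic: Head of garlic, 53 across, 53 high, in front of the slicer, a little left. Origin: its underside.
- peeler: Peeler with a blue handle, 170 long, 25 wide, 18 high, lying in front on the right. Origin: its underside.

How it is judged:
By the outcome, as a careful person would: the job done as asked, in the order asked, and still so for the second after the job is handed in, with the robot touching nothing.
It also fails if it takes over 54 s, if anything falls off the work surface, if the arm or the gripper's body presses on something with over 40 N, if the wrist force passes 120 N, or if a joint passes its speed limit or range.

## Robot

A 6-joint arm with a two-finger parallel gripper is mounted at the origin on a cart in front of the work surface, level with it; the furniture and walls round the work are solid. World frame = base frame: x ahead of the robot, y to its left, z up, the work surface at z = 0. Lengths are in mm, angles in rad, forces in N, time in s.
With the tool pointing down it reaches from about 350 to 875 mm from the base axis. Payload 15.5 kg.
Tool frame: the origin (TCP) lies between the finger pads; the fingertips stand 22 mm ahead of it and the grasp point (between the pads) lies 3 mm ahead of it; z points along the fingers, y is the line along which they close (so a half turn about z gives the same grasp; the last joint's range is limited). The gripper opens to 85 mm and grips with 20 to 120 N. Pads are 22 mm wide; open, the fingers measure 114 mm over their backs; the gripper's body (76 mm by 85 mm) begins 54 mm behind the grasp point. The pads swing forward as they close: fully open they stand 13 mm farther back than shut.
Start: joints at [-1.413, 0.494, 1.345, -0, 1.302, -0.096], TCP at [156.929, -604.979, 253.277] pointing down, gripper open.
Joint ranges: [-2.91, 2.91], [-0.82, 2.16], [0.22, 2.67], [-1.22, 4.37], [0.12, 2.79], [-3.08, 3.08]. Speed limits (rad/s): [1.89, 1.89, 2.57, 3.01, 3.01, 3.01].

## Interface

Orientations are given as a rotation vector (axis times angle).
In Python, from workcell import manip gives the robot as it stands.
- The arm moves only by the shell command python3 steer.py 'ROWS'. ROWS is a JSON list of rows, 1 to 8 of them, each of 5 numbers: dx, dy, dz in mm, then a turn about the tool's z in rad, then the finger opening in mm; each row is the pose to reach, as a shift and turn from the pose commanded when the command began, along the tool's axes at that moment; what a row does not reach only later rows make up. A row lasts 1/10 s, in which the tool goes at most 50 mm and 0.15 rad, less where a joint would pass 70% of its speed; a pose out of reach is approached as far as the arm can. The fingers move at their own pace and stop on an object; the grip force is fixed at half the most. Time passes only in rows, so rows that do not move let the fingers close. It prints the time, the measured TCP pose, the force, the opening and the grip force at its end. Input that does not fit is refused with a message, and nothing moves.
- manip.sense(): the state, without advancing time (a new reading comes with each control period).
- manip.snapshot(name): name is "scene" or "top" or "wrist"; returns the picture (400x640x3 uint8, blue, green, red); there is no depth.
- manip.get_calibration(name): a dict with "vertical_fov" (degrees; the focal length in pixels is half the picture's height over the tangent of half this angle, whatever the lens; pixels are square), "cx", "cy" (the principal point, pixels), "R" (3x3) and "t" (3): a world point X has camera coordinates R X + t; the wrist camera has in their place "T_tool_cam" (4x4, takes a point from camera to tool coordinates, whose origin is the TCP and whose axes are the flange's). Camera axes: x right, y down, z forward; pixel columns grow to the right and rows downward; lengths in mm; the calibration is good to about 2 mm. A picture is of the moment at which its call begins: read the wrist's pose just before it. get_calibration takes no time and is no camera call.
- manip.job_done(): hands the job in; it is judged then, once.
The state is a dict: "t": time; "joint_pos": joint angles; "joint_velocities": joint speeds; "effort": joint torques, N m; "tcp_pos": TCP position; "tool_rot": TCP orientation; "ft_force": force on the tool from outside, world axes, zero at the start; "ft_torque": the same for the moment, N m; "gripper_width": finger opening in mm; "finger_force": force on a finger pad.
Only numpy, scipy, OpenCV 4.12 (cv2) and the standard library are available. Lean on these libraries where they do the work, as an engineer would, in place of code of your own. Each camera call takes 0.05 s, during which the arm holds its last target. There are 200 camera calls.

## Working session

There is one attempt and no reset: what is moved stays moved. The work goes in short steps, Python scripts to look and compute and a shell command to move; the robot and the scene stay as the last step left them, time stands still between calls to the robot, and variables do not carry over. Pictures are saved under pics/ and viewed, at most 10 in all, crops included, and the job is handed in when it is done.

```bash
ls; mkdir -p pics; python3 - <<'E'
from workcell import manip
import cv2
s=manip.sense();print(s)
for n in("scene","top"):
    cv2.imwrite(f"pics/{n}0.png",manip.snapshot(n)); print(n,manip.get_calibration(n))
print(manip.get_calibration("wrist"))
E
```

```text
pics
steer.py
workcell.py
{'t': 0.0, 'joint_pos': array([-1.41250373e+00,  4.94211211e-01,  1.34615716e+00,  4.31375385e-05,
        1.30247819e+00, -9.55069006e-02]), 'joint_velocities': array([-1.10720323e-03, -3.08573971e-04, -1.27342949e-03,  5.95908504e-05,
       -5.06326486e-04,  1.79878578e-03]), 'effort': array([ 3.50679402e-03, -8.82150578e+01, -3.83853149e+01,  5.38623976e-05,
        9.82094847e-03,  6.97949099e-05]), 'tcp_pos': array([ 156.88514134, -604.63918348,  252.6739864 ]), 'tool_rot': array([-3.11508896e+00, -3.97421545e-01, -3.46859025e-06]), 'ft_force': array([0.43805699, 0.13029519, 0.02792165]), 'ft_torque': array([ 0.03258137,  0.02305336, -0.01260056]), 'finger_force': 0.0, 'gripper_width': 85.59318013870202}
scene {'vertical_fov': 42.6277734847811, 'cx': 326.111583955466, 'cy': 192.8952866112102, 'R': array([[ 0.98167166, -0.19033027,  0.00975343],
       [-0.14788709, -0.79304391, -0.59094058],
       [ 0.12020878,  0.57866722, -0.80665612]]), 't': array([-495.15097717,   95.72952247, 1242.44379195])}
top {'vertical_fov': 56.37597586668767, 'cx': 320.84060726313675, 'cy': 202.80484100755356, 'R': array([[-0.01715386, -0.99914154,  0.03770849],
       [-0.99351381,  0.01279291, -0.11298964],
       [ 0.11241024, -0.03940211, -0.99288036]]), 't': array([-26.30457839, 506.73591745, 981.97476491])}
{'vertical_fov': 67.04886339850401, 'cx': 318.90144739490177, 'cy': 204.1112036236842, 'T_tool_cam': array([[ 7.75075555e-04, -9.46139728e-01, -3.23757647e-01,
         8.40915197e+01],
       [ 9.99999647e-01,  6.27977498e-04,  5.58815594e-04,
         1.59128308e-01],
       [-3.25405117e-04, -3.23757965e-01,  9.46139881e-01,
        -1.19508727e+02],
       [ 0.00000000e+00,  0.00000000e+00,  0.00000000e+00,
         1.00000000e+00]])}
```
```bash
python3 - <<'E'
import cv2
a=cv2.imread("pics/top0.png");b=cv2.imread("pics/scene0.png")
cv2.imwrite("pics/top0b.png",a)
E
```

View pics/top0.png

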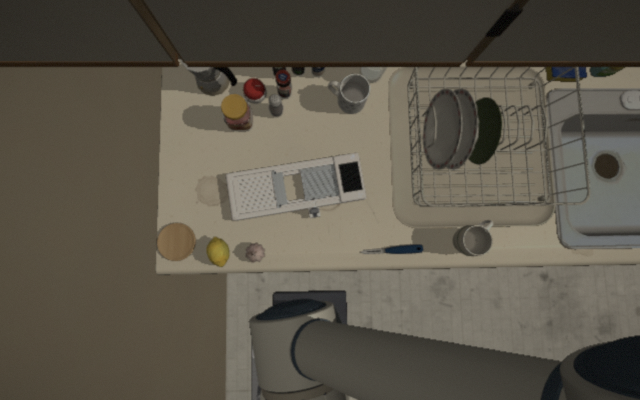

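View pics/scene0.png

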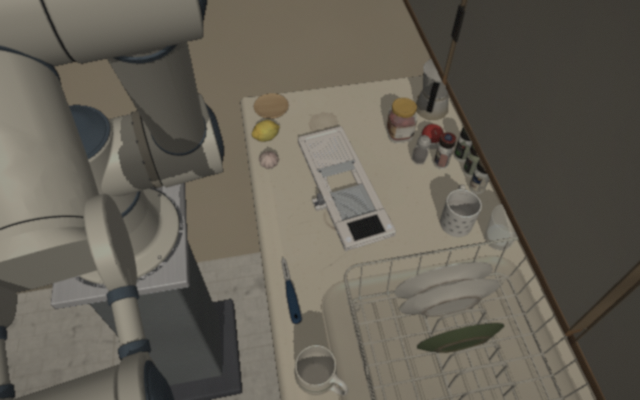

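The top view shows the slicer from about (228,175) to (365,190), with its bolt near (313,212). In the scene view the bolt is near (318,200). Next I get rough positions.

```bash
cat > h.py <<'E'
import numpy as np, cv2
from scipy.spatial.transform import Rotation as Rot
from workcell import manip
def cam(name,s=None):
    c=manip.get_calibration(name); f=200/np.tan(np.radians(c["vertical_fov"]/2))
    if name=="wrist":
        T=np.eye(4);T[:3,:3]=Rot.from_rotvec(s["tool_rot"]).as_matrix();T[:3,3]=s["tcp_pos"]
        M=T@c["T_tool_cam"];R=M[:3,:3].T;t=-R@M[:3,3]
    else: R,t=np.array(c["R"]),np.array(c["t"])
    return dict(f=f,cx=c["cx"],cy=c["cy"],R=R,t=t)
def ray(c,p):
    d=c["R"].T@np.array([(p[0]-c["cx"])/c["f"],(p[1]-c["cy"])/c["f"],1]);return -c["R"].T@c["t"],d/np.linalg.norm(d)
def plane(c,p,z):
    o,d=ray(c,p);return o+d*(z-o[2])/d[2]
def tri(cs,ps):
    A=np.zeros((3,3));b=np.zeros(3);L=[ray(c,p) for c,p in zip(cs,ps)]
    for o,d in L:
        P=np.eye(3)-np.outer(d,d);A+=P;b+=P@o
    x=np.linalg.solve(A,b);return x,[np.linalg.norm((np.eye(3)-np.outer(d,d))@(x-o)) for o,d in L]
def proj(c,X):
    q=c["R"]@X+c["t"];return c["f"]*q[:2]/q[2]+[c["cx"],c["cy"]]
def totool(v,s=None):
    s=s or manip.sense();return Rot.from_rotvec(s["tool_rot"]).inv().apply(v)
E
python3 - <<'E'
from h import *
ct,cs=cam("top"),cam("scene");np.set_printoptions(precision=1,suppress=True)
for n,p,z in[("c",(228,175),29),("c2",(233,219),29),("c3",(360,154),29),("c4",(365,198),29),("bolt",(313,212),40),("lemon",(218,252),29),("garlic",(256,253),30),("peeler",(405,249),9),("sl",(296,187),27)]: print(n,plane(ct,p,z))
print(tri([ct,cs],[(313,212),(318,200)]))
s=manip.sense();print(Rot.from_rotvec(s["tool_rot"]).as_matrix())
E
```

```text
c [585.3 216.3  29. ]
c2 [465.8 201.8  29. ]
c3 [ 640.6 -144.5   29. ]
c4 [ 517.9 -154.6   29. ]
bolt [480.6 -12.1  40. ]
lemon [379.  240.3  29. ]
garlic [374.6 140.3  30. ]
peeler [ 377.8 -264.     9. ]
sl [550.7  32.9  27. ]
(array([481.5, -12.3,  28.3]), [np.float64(0.20261050293391825), np.float64(0.2026105029339703)])
[[ 1.   0.3 -0. ]
 [ 0.3 -1.   0. ]
 [ 0.  -0.  -1. ]]
```

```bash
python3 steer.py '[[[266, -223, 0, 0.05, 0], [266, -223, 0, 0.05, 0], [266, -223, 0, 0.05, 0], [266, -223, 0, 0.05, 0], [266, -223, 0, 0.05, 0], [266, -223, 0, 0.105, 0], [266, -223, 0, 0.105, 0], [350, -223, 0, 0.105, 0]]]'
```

```text
refused: ROWS must be a list of rows, each a list of 5 numbers. Nothing was moved.
```

The error is about the shape of the input: a list of rows, each a list of 5 numbers. Fixing that and sending the same move.

```bash
python3 steer.py '[[266, -223, 0, 0.05, 0], [266, -223, 0, 0.05, 0], [266, -223, 0, 0.05, 0], [266, -223, 0, 0.05, 0], [266, -223, 0, 0.05, 0], [266, -223, 0, 0.105, 0], [266, -223, 0, 0.105, 0], [350, -223, 0, 0.105, 0]]'; python3 -c "
from h import *
s=manip.sense();print(s['tcp_pos'],s['joint_pos'],totool(np.array([560,-40,250])-s['tcp_pos']))"
```

```text
t: 0.9
tcp_pos: [405.8, -306.0, 253.2]
tool_rot: [-3.131, -0.234, 0.003]
ft_force: [0.0, -1.3, -0.1]
gripper_width: 0.0
finger_force: 0.0
[ 405.79606717 -305.96325403  253.2336362 ] [-7.63549469e-01  3.31478746e-01  1.62670668e+00 -6.79723401e-05
  1.18624049e+00  6.58368575e-01] [ 191.96026102 -240.13604859    3.42025592]
```

```bash
python3 steer.py '[[45, -50, 0, 0, 0], [80, -90, 0, 0, 0], [110, -130, 0, 0, 0], [140, -170, 0, 0, 0], [170, -200, 0, 0, 0], [185, -230, 0, 0, 0], [185, -235, 0, 0, 0], [185, -235, 0, 0, 0]]'; python3 - <<'E'
from h import *
s=manip.sense();print(s['t'],s['tcp_pos'],s['tool_rot'],s['gripper_width'])
im=manip.snapshot("wrist");cv2.imwrite("pics/w1.png",im);np.save("pics/w1.npy",np.r_[s['tcp_pos'],s['tool_rot']])
E
```

```text
t: 1.7
tcp_pos: [554.8, -48.7, 252.9]
tool_rot: [-3.132, -0.237, 0.001]
ft_force: [-1.0, -0.5, 0.3]
gripper_width: 0.4
finger_force: 0.0
1.7 [554.79175724 -48.67922294 252.88503824] [-3.13243437e+00 -2.37412409e-01  1.42007037e-03] 0.382329781618048
```

View pics/w1.png

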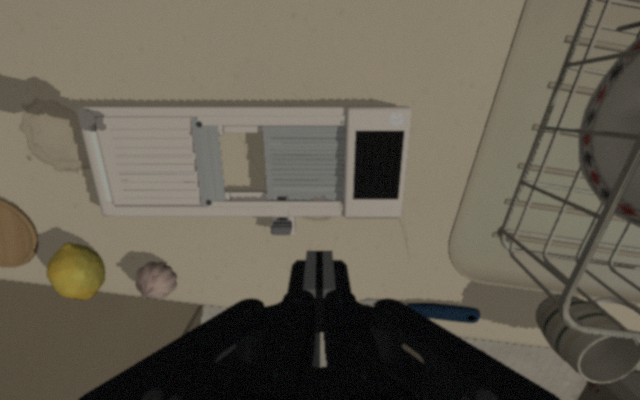

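View w1 shows the slicer from (90,107) to (410,217), the tab top near (282,227), the insert from (263,125) to (345,200) and the blade strip near (207,160). The tool is well aligned with it. I take a second, shifted view.

```bash
python3 steer.py '[[-3, -45, 25, 0, 0], [-8, -90, 50, 0, 0], [-8, -112, 50, 0, 0], [-8, -112, 50, 0, 0], [-8, -112, 50, 0, 0]]'; python3 - <<'E'
from h import *
s=manip.sense();print(s['t'],s['tcp_pos'],s['tool_rot'],s['joint_velocities'].max())
im=manip.snapshot("wrist");cv2.imwrite("pics/w2.png",im);np.save("pics/w2.npy",np.r_[s['tcp_pos'],s['tool_rot']])
a=cv2.imread("pics/w1.png")
# composite: w1 tab crop x4, w2 whole at 1
g=cv2.resize(a[95:240,180:380],None,fx=4,fy=4,interpolation=cv2.INTER_CUBIC)
cv2.imwrite("pics/c1.png",cv2.convertScaleAbs(g,alpha=1.4))
E
```

```text
t: 2.25
tcp_pos: [530.4, 58.6, 203.4]
tool_rot: [3.133, 0.233, 0.0]
ft_force: [0.2, -1.1, -0.1]
gripper_width: -0.0
finger_force: 0.0
2.25 [530.43714946  58.6025543  203.40953487] [3.13260679e+00 2.32889345e-01 1.50763007e-04] -0.00011247878627941924
```

View pics/c1.png

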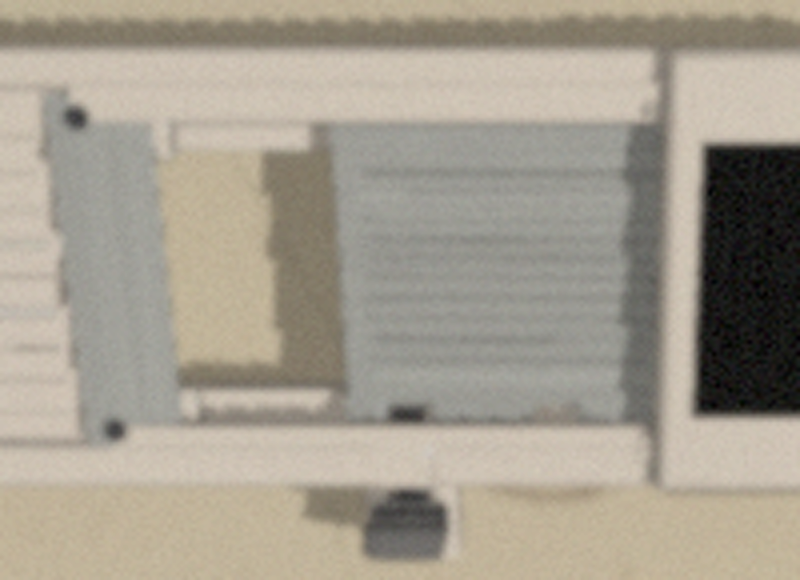

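View pics/w2.png

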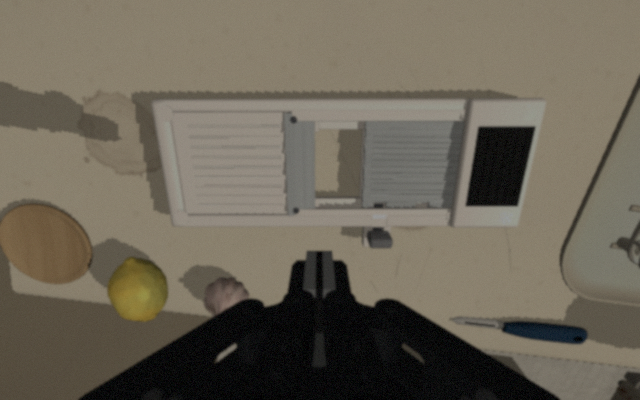

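In c1 the tab's top face spans about (365–448, 525–560), so its centre is near w1 (281.5,230.5). Its dark inner face lies above that. I enlarge w2 to match the same features.

```bash
python3 - <<'E'
from h import *
a=cv2.imread("pics/w2.png")
g=cv2.resize(a[95:255,270:480],None,fx=3.8,fy=3.75,interpolation=cv2.INTER_CUBIC)
g=cv2.resize(a[105:255,280:480],None,fx=4,fy=4,interpolation=cv2.INTER_CUBIC)
cv2.imwrite("pics/c2.png",cv2.convertScaleAbs(g,alpha=1.4))
E
```

```text
(no output)
```

View pics/c2.png

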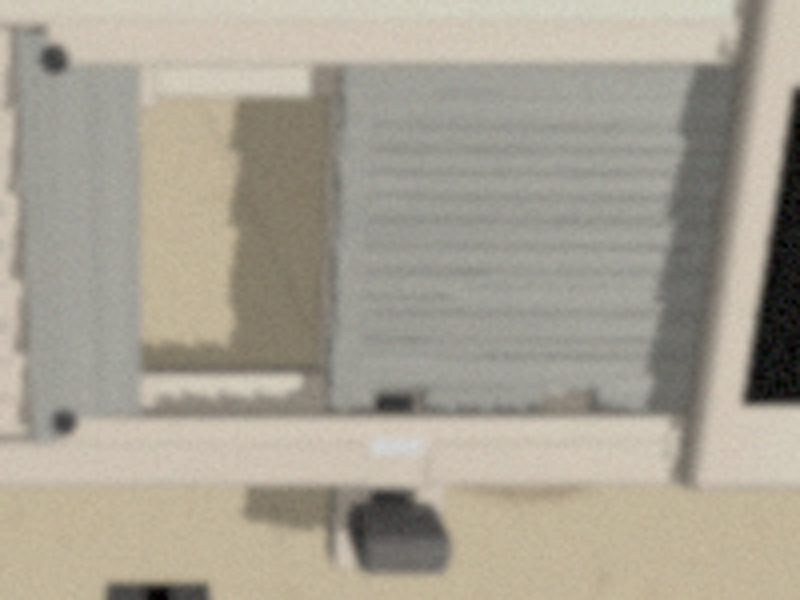

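In c2 the tab top face is about (370–448, 538–570), so its centre is w2 (382,243). The screws are at w2 (293.5,119.7) and (296,210.5).

```bash
python3 - <<'E'
from h import *
np.set_printoptions(precision=1,suppress=True)
C=[];G=[]
for n in("w1","w2"):
    v=np.load(f"pics/{n}.npy");C.append(cam("wrist",dict(tcp_pos=v[:3],tool_rot=v[3:])))
    im=cv2.imread(f"pics/{n}.png");m=(im.max(2)<40).astype(np.uint8);m[225:]=0;m[:,:330]=0
    m=cv2.morphologyEx(m,cv2.MORPH_CLOSE,np.ones((5,5)))
    c=max(cv2.findContours(m,0,2)[0],key=cv2.contourArea);p=cv2.approxPolyDP(c,4,True)[:,0].astype(float)
    o=[p[np.argmin(p@d)] for d in np.array([[1,1],[-1,1],[-1,-1],[1,-1]])];G.append(o);print(n,len(p),o)
def w(u,v,x0,y0):return ((u+.5)/4-.5+x0,(v+.5)/4-.5+y0)
F=dict(tab=((406,542),(409,554)),tabL=((365,542),(370,554)),tabR=((448,542),(448,554)),scrF=((76,117),(54,59)),scrN=((115,430),(64,422)),insF=((332,125),(345,66)),insN=((350,418),(333,410)))
P={}
for k,(a,b) in F.items():
    P[k],e=tri(C,[w(*a,180,95),w(*b,280,105)]);print(k,P[k],np.array(e))
for a,b in zip(*G):print("grip",*tri(C,[a,b]))
d=P["scrF"]-P["scrN"];print("yaw scr",np.degrees(np.arctan2(d[1],d[0])),np.linalg.norm(d))
s=manip.sense();print("tool",np.degrees(np.arctan2(*Rot.from_rotvec(s["tool_rot"]).as_matrix()[[1,0],0])))
E
```

```text
w1 4 [array([357., 132.]), array([402., 132.]), array([395., 197.]), array([355., 197.])]
w2 4 [array([480., 128.]), array([533., 128.]), array([516., 204.]), array([467., 204.])]
tab [486.6 -13.8  42.3] [0.2 0.2]
tabL [487.7  -2.3  48.1] [0.1 0.1]
tabR [485.3 -25.9  35.5] [0.4 0.4]
scrF [593.5  92.5  25.3] [0. 0.]
scrN [502.5  78.8  24.9] [0.1 0.1]
insF [601.8  22.9  19.7] [0.3 0.3]
insN [515.7   9.1  22. ] [0.3 0.3]
grip [612.1 -82.7  31.2] [np.float64(0.16676869890418788), np.float64(0.1667686989042198)]
grip [ 619.6 -131.7   31.6] [np.float64(0.09161247948335069), np.float64(0.09161247948338483)]
grip [ 545.8 -140.6   34.7] [np.float64(0.00306180589156947), np.float64(0.003061805891181009)]
grip [536.8 -95.3  28.2] [np.float64(0.005704339917688266), np.float64(0.005704339917836434)]
yaw scr 8.570196606554685 92.02150149033653
tool 8.46198380940781
```

The measured features agree with each other: yaw 8.5°, origin (554.5, 46.8), and about 3–4 mm sunk. The grip and the tab give the same origin. Next I move over the rail, inside the tab.

```bash
python3 steer.py '[[-15, 30, 30, 0, 0], [-28, 65, 65, 0, 0], [-28, 65, 105, 0, 0], [-28, 65, 128, 0, 0], [-28, 65, 135, 0, 0], [-28, 65, 140, 0, 0], [-28, 65, 144, 0, 0], [-28, 65, 148, 0, 0]]'; cat > st.py <<'E'
from h import *
np.set_printoptions(precision=2,suppress=True)
s=manip.sense();M=Rot.from_euler('z',8.5,degrees=True).inv()
print(round(s['t'],2),"slicer",M.apply(s['tcp_pos']-[554.5,46.8,0]),"tipz",round(s['tcp_pos'][2]-22,2),"F_sl",M.apply(s['ft_force']),"w",round(s['gripper_width'],1))
E
python3 st.py
```

```text
t: 3.1
tcp_pos: [513.2, -9.0, 56.1]
tool_rot: [3.132, 0.234, 0.003]
ft_force: [-0.5, -0.3, -0.0]
gripper_width: 0.2
finger_force: 0.0
3.1 slicer [-49.13 -49.06  56.09] tipz 34.09 F_sl [-0.58 -0.27 -0.03] w 0.2
```

```bash
python3 steer.py '[[0, 0, 2, 0, 0], [-4, 0, 2, 0, 0], [-8, 0, 2, 0, 0], [-11, 0, 2, 0, 0], [-13, 0, 2, 0, 0], [-15, 0, 2, 0, 0], [-17, 0, 2, 0, 0], [-18.5, 0, 2, 0, 0]]'; python3 st.py
```

```text
t: 3.9
tcp_pos: [494.1, -11.6, 53.4]
tool_rot: [3.133, 0.234, 0.001]
ft_force: [1.4, 1.0, 0.3]
gripper_width: -0.1
finger_force: 1.0
3.9 slicer [-68.36 -48.88  53.37] tipz 31.37 F_sl [1.57 0.81 0.27] w -0.1
```

Contact is light at about 2 N. I continue in small steps.

```bash
python3 steer.py '[[-1, 0, 0, 0, 0], [-1.5, 0, 0, 0, 0], [-2, 0, 0, 0, 0], [-2.5, 0, 0, 0, 0]]'; python3 st.py;  python3 steer.py '[[-0.5, 0, 0, 0, 0], [-0.7, 0, 0, 0, 0], [-0.7, 0, 0, 0, 0]]'; python3 st.py
```

```text
t: 4.3
tcp_pos: [491.7, -11.9, 53.3]
tool_rot: [3.133, 0.234, 0.0]
ft_force: [1.8, 0.6, 1.0]
gripper_width: 0.3
finger_force: 1.0
4.3 slicer [-70.82 -48.8   53.29] tipz 31.29 F_sl [1.87 0.3  1.04] w 0.3
t: 4.6
tcp_pos: [490.8, -12.0, 53.3]
tool_rot: [-3.133, -0.233, 0.0]
ft_force: [2.0, 0.1, 0.8]
gripper_width: 0.1
finger_force: 0.9
4.6 slicer [-71.65 -48.78  53.26] tipz 31.26 F_sl [ 1.99 -0.2   0.8 ] w 0.1
```

```bash
python3 steer.py '[[-0.5, 0, 0, 0, 0], [-1, 0, 0, 0, 0], [-1, 0, 0, 0, 0]]'; python3 st.py;  python3 steer.py '[[-0.5, 0, 0, 0, 0], [-1, 0, 0, 0, 0], [-1, 0, 0, 0, 0]]'; python3 st.py
```

```text
t: 4.9
tcp_pos: [490.3, -12.1, 53.3]
tool_rot: [-3.133, -0.233, -0.001]
ft_force: [5.0, 1.7, -1.7]
gripper_width: -0.1
finger_force: 2.4
4.9 slicer [-72.17 -48.77  53.32] tipz 31.32 F_sl [ 5.22  0.99 -1.67] w -0.1
t: 5.2
tcp_pos: [490.3, -12.2, 53.4]
tool_rot: [3.133, 0.233, 0.004]
ft_force: [9.1, 3.5, -5.6]
gripper_width: 0.1
finger_force: 4.7
5.2 slicer [-72.24 -48.91  53.43] tipz 31.43 F_sl [ 9.52  2.14 -5.59] w 0.1
```

The force rises at the end stop, so the bolt is fully out. I back off, lift and go over the insert.

```bash
python3 steer.py '[[4, 0, 0, 0, 0], [8, 0, -12, 0, 0], [40, 15, -14, 0, 0], [74, 26, -12, 0, 0], [74, 26, -8, 0, 0], [74, 26, 0, 0, 0], [74, 26, 3, 0, 0], [74, 26, 3, 0, 0]]'; python3 - <<'E'
from h import *
cv2.imwrite("pics/w3.png",manip.snapshot("wrist"))
E
python3 st.py
```

```text
t: 6.0
tcp_pos: [564.4, -26.7, 49.5]
tool_rot: [-3.132, -0.234, 0.004]
ft_force: [0.3, -0.3, -0.4]
gripper_width: 0.5
finger_force: 0.0
6.05 slicer [ -0.65 -74.36  49.91] tipz 27.91 F_sl [-0.17 -0.13  0.63] w 0.1
```

View pics/w3.png

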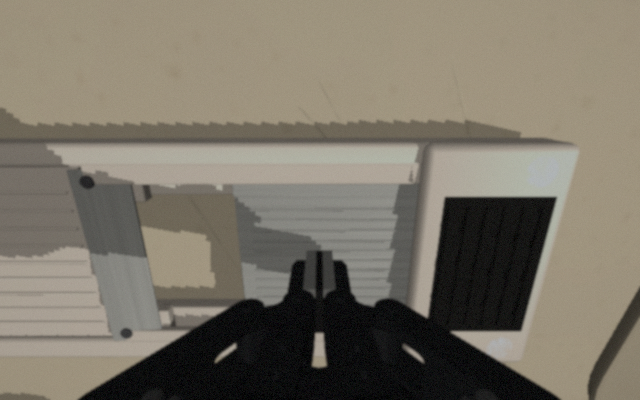

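The closed fingertips at (318,255) are above the insert's ribbed top, between the rails, in the middle of its width. I descend slowly.

```bash
python3 steer.py '[[0, 0, 1, 0, 0], [0, 0, 2, 0, 0], [0, 0, 3, 0, 0], [0, 0, 4, 0, 0], [0, 0, 4.5, 0, 0], [0, 0, 5, 0, 0], [0, 0, 5.5, 0, 0], [0, 0, 5.5, 0, 0]]'; python3 st.py; python3 steer.py '[[0, 0, 0.5, 0, 0], [0, 0, 1, 0, 0], [0, 0, 1, 0, 0]]'; python3 st.py
```

```text
t: 6.85
tcp_pos: [566.0, -27.1, 44.7]
tool_rot: [-3.133, -0.234, 0.0]
ft_force: [0.7, 0.0, -0.3]
gripper_width: -0.2
finger_force: 0.0
6.85 slicer [  0.43 -74.74  44.73] tipz 22.73 F_sl [ 0.73 -0.09 -0.28] w -0.2
t: 7.15
tcp_pos: [565.9, -27.1, 43.7]
tool_rot: [-3.133, -0.233, 0.0]
ft_force: [0.2, 0.3, 0.6]
gripper_width: -0.2
finger_force: 0.0
7.15 slicer [  0.38 -74.73  43.72] tipz 21.72 F_sl [0.24 0.28 0.6 ] w -0.2
```

```bash
python3 steer.py '[[0, 0, 0.4, 0, 0], [0, 0, 0.8, 0, 0], [0, 0, 0.8, 0, 0]]'; python3 st.py; python3 steer.py '[[0, 0, 0.4, 0, 0], [0, 0, 0.8, 0, 0], [0, 0, 0.8, 0, 0]]'; python3 st.py
```

```text
t: 7.45
tcp_pos: [565.9, -27.1, 43.1]
tool_rot: [-3.133, -0.233, -0.0]
ft_force: [-0.5, 0.9, 4.9]
gripper_width: -0.1
finger_force: 2.0
7.45 slicer [  0.4  -74.75  43.13] tipz 21.13 F_sl [-0.36  0.96  4.94] w -0.1
t: 7.75
tcp_pos: [565.9, -27.0, 42.5]
tool_rot: [-3.133, -0.234, -0.0]
ft_force: [-1.9, 0.4, 7.6]
gripper_width: 0.2
finger_force: 3.7
7.75 slicer [  0.4  -74.71  42.45] tipz 20.45 F_sl [-1.85  0.72  7.57] w 0.2
```

```bash
for i in 1; do python3 steer.py '[[0, 0, 0.3, 0, 0], [0, 0, 0.3, 0, 0]]'; done; python3 st.py; python3 steer.py '[[0, 0, 0.3, 0, 0], [0, 0, 0.3, 0, 0]]'; python3 st.py
```

```text
t: 7.95
tcp_pos: [565.9, -27.0, 42.2]
tool_rot: [3.133, 0.234, 0.0]
ft_force: [-2.9, 0.8, 9.1]
gripper_width: 0.2
finger_force: 4.5
7.95 slicer [  0.4  -74.72  42.21] tipz 20.21 F_sl [-2.73  1.17  9.12] w 0.2
t: 8.15
tcp_pos: [565.9, -27.0, 41.9]
tool_rot: [3.133, 0.234, 0.0]
ft_force: [-4.0, -0.1, 9.4]
gripper_width: -0.1
finger_force: 5.0
8.15 slicer [  0.38 -74.71  41.94] tipz 19.94 F_sl [-3.97  0.46  9.44] w -0.1
```

```bash
python3 steer.py '[[0, 0, 0.4, 0, 0], [0, 0, 0.4, 0, 0]]'; python3 st.py; python3 steer.py '[[0, 0, 0.3, 0, 0], [0, 0, 0.3, 0, 0]]'; python3 st.py
```

```text
t: 8.35
tcp_pos: [566.0, -27.1, 41.6]
tool_rot: [3.133, 0.234, 0.0]
ft_force: [-3.4, 1.5, 11.5]
gripper_width: -0.1
finger_force: 5.9
8.35 slicer [  0.41 -74.73  41.63] tipz 19.63 F_sl [-3.18  1.95 11.54] w -0.1
t: 8.55
tcp_pos: [565.9, -27.0, 41.6]
tool_rot: [3.133, 0.234, 0.001]
ft_force: [-4.9, -0.7, 17.8]
gripper_width: 0.0
finger_force: 8.9
8.55 slicer [  0.41 -74.73  41.6 ] tipz 19.6 F_sl [-4.95  0.08 17.81] w 0.0
```

Now the plate is down on its ledges, at about 18 N. I start the drag and watch the force.

```bash
python3 steer.py '[[0, -0.5, 0, 0, 0], [0, -1, 0, 0, 0]]'; python3 st.py; python3 steer.py '[[0, -1, 0, 0, 0], [0, -2, 0, 0, 0]]'; python3 st.py
```

```text
t: 8.75
tcp_pos: [566.0, -26.8, 41.6]
tool_rot: [3.132, 0.234, 0.001]
ft_force: [-5.3, -11.0, 16.3]
gripper_width: 0.0
finger_force: 8.2
8.75 slicer [  0.46 -74.45  41.63] tipz 19.63 F_sl [ -6.83 -10.08  16.26] w 0.0
t: 8.95
tcp_pos: [565.7, -25.1, 41.6]
tool_rot: [3.131, 0.234, 0.001]
ft_force: [-5.4, -12.2, 16.8]
gripper_width: 0.7
finger_force: 8.2
8.95 slicer [  0.47 -72.75  41.64] tipz 19.64 F_sl [ -7.18 -11.26  16.84] w 0.7
```

```bash
python3 steer.py '[[-0.3, -1.5, 0, 0, 0], [-0.5, -3, 0, 0, 0], [-0.5, -4.5, 0, 0, 0], [-0.5, -6, 0, 0, 0]]'; python3 st.py
```

```text
t: 9.35
tcp_pos: [564.8, -19.3, 41.6]
tool_rot: [3.131, 0.234, 0.002]
ft_force: [-1.6, -11.3, 13.7]
gripper_width: 0.0
finger_force: 7.0
9.35 slicer [  0.41 -66.86  41.64] tipz 19.64 F_sl [ -3.28 -10.9   13.68] w 0.0
```

```bash
python3 steer.py '[[0, -1, 0.2, 0, 0], [0, -2.5, 0.2, 0, 0], [0, -4, 0.2, 0, 0], [0, -5, 0.2, 0, 0]]'; python3 st.py;python3 - <<'E'
from h import *
cv2.imwrite("pics/w4.png",manip.snapshot("wrist"))
E
```

```text
t: 9.75
tcp_pos: [564.0, -14.3, 41.6]
tool_rot: [3.131, 0.234, 0.003]
ft_force: [-4.2, -13.0, 17.6]
gripper_width: 0.3
finger_force: 8.9
9.75 slicer [  0.4  -61.88  41.62] tipz 19.62 F_sl [ -6.08 -12.21  17.61] w 0.3
```

View pics/w4.png

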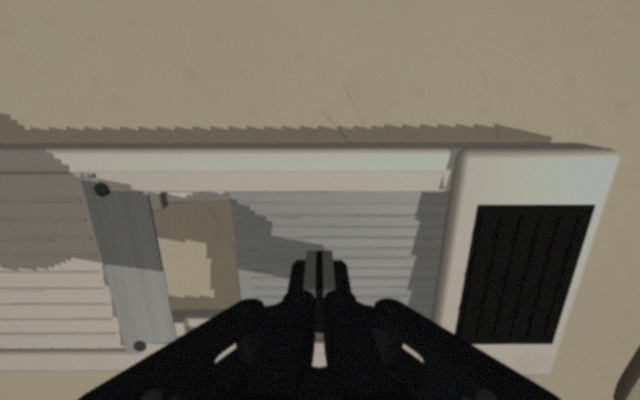

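The insert's front edge stays at about column 232 while the slicer shifts right, so the plate travels with the fingers. I carry on.

```bash
python3 steer.py '[[-0.2, -1.5, 0, 0, 0], [-0.3, -3, 0, 0, 0], [-0.3, -4.5, 0, 0, 0], [-0.3, -6, 0, 0, 0], [-0.3, -7.5, 0, 0, 0]]'; python3 st.py
```

```text
t: 10.3
tcp_pos: [562.9, -7.0, 41.6]
tool_rot: [3.131, 0.234, 0.003]
ft_force: [-1.5, -12.2, 16.6]
gripper_width: -0.1
finger_force: 8.3
10.3 slicer [  0.35 -54.43  41.61] tipz 19.61 F_sl [ -3.26 -11.85  16.65] w -0.1
```

```bash
python3 steer.py '[[0, -1.5, 0, 0, 0], [0, -3, 0.05, 0, 0], [0, -4.5, 0.05, 0, 0], [0, -6, 0.05, 0, 0], [0, -7.5, 0.05, 0, 0]]'; python3 st.py
```

```text
t: 10.8
tcp_pos: [561.8, 0.4, 41.6]
tool_rot: [3.131, 0.234, 0.003]
ft_force: [-2.4, -12.7, 17.9]
gripper_width: -0.1
finger_force: 8.9
10.8 slicer [  0.36 -46.97  41.63] tipz 19.63 F_sl [ -4.21 -12.24  17.94] w -0.1
```

```bash
python3 steer.py '[[0, -1.5, 0, 0, 0], [0, -3, 0, 0, 0], [0, -4.5, 0, 0, 0], [0, -6, 0, 0, 0], [0, -7.5, 0, 0, 0]]'; python3 st.py; python3 steer.py '[[0, -1.5, 0, 0, 0], [0, -3, 0, 0, 0], [0, -4.5, 0, 0, 0], [0, -5.5, 0, 0, 0]]'; python3 st.py
```

```text
t: 11.3
tcp_pos: [560.7, 7.8, 41.6]
tool_rot: [3.131, 0.234, 0.003]
ft_force: [-1.1, -13.1, 17.5]
gripper_width: 0.2
finger_force: 9.0
11.3 slicer [  0.34 -39.44  41.61] tipz 19.61 F_sl [ -3.01 -12.83  17.5 ] w 0.2
t: 11.7
tcp_pos: [559.8, 13.3, 41.6]
tool_rot: [3.131, 0.234, 0.003]
ft_force: [-2.5, -12.7, 17.9]
gripper_width: -0.1
finger_force: 9.1
11.7 slicer [  0.32 -33.89  41.63] tipz 19.63 F_sl [ -4.39 -12.14  17.92] w -0.1
```

```bash
python3 steer.py '[[0, -1, 0, 0, 0], [0, -2, 0, 0, 0], [0, -3, 0, 0, 0]]'; python3 st.py; python3 steer.py '[[0, -0.7, 0, 0, 0], [0, -1.4, 0, 0, 0]]'; python3 st.py
```

```text
t: 12.0
tcp_pos: [559.4, 16.3, 41.6]
tool_rot: [3.131, 0.234, 0.003]
ft_force: [-2.2, -12.3, 18.3]
gripper_width: 0.2
finger_force: 9.2
12.0 slicer [  0.3  -30.9   41.61] tipz 19.61 F_sl [ -4.03 -11.86  18.3 ] w 0.2
t: 12.2
tcp_pos: [559.2, 17.7, 41.6]
tool_rot: [3.131, 0.234, 0.003]
ft_force: [-2.1, -12.1, 18.5]
gripper_width: -0.1
finger_force: 9.2
12.2 slicer [  0.32 -29.5   41.62] tipz 19.62 F_sl [ -3.82 -11.62  18.49] w -0.1
```

```bash
python3 steer.py '[[0, -0.5, 0, 0, 0], [0, -1, 0, 0, 0], [0, -1, 0, 0, 0]]'; python3 st.py; python3 steer.py '[[0, -0.5, 0, 0, 0], [0, -1, 0, 0, 0], [0, -1, 0, 0, 0]]'; python3 st.py
```

```text
t: 12.5
tcp_pos: [559.2, 18.4, 41.6]
tool_rot: [3.131, 0.234, 0.004]
ft_force: [-2.7, -13.7, 18.1]
gripper_width: -0.0
finger_force: 8.8
12.5 slicer [  0.45 -28.74  41.64] tipz 19.64 F_sl [ -4.65 -13.12  18.12] w -0.0
t: 12.8
tcp_pos: [559.3, 19.4, 41.6]
tool_rot: [3.131, 0.234, 0.004]
ft_force: [-0.6, -13.9, 16.5]
gripper_width: 0.0
finger_force: 8.3
12.8 slicer [  0.65 -27.8   41.64] tipz 19.64 F_sl [ -2.62 -13.68  16.54] w 0.0
```

The horizontal-to-normal ratio is now 0.84 at 47 mm of travel, so the insert is against the stops and the fingers are slipping. I lift off and check.

```bash
python3 steer.py '[[0, 0, -1, 0, 0], [0, 0, -6, 0, 0], [0, 0, -30, 0, 0], [-40, 8, -45, 0, 0], [-80, 16, -45, 0, 0], [-114, 22, -45, 0, 0], [-114, 22, -45, 0, 0]]'; python3 - <<'E'
from h import *
s=manip.sense();im=manip.snapshot("wrist");cv2.imwrite("pics/w5.png",im);np.save("pics/w5.npy",np.r_[s['tcp_pos'],s['tool_rot']])
c=cam("wrist",s);Z=-3.5;Rz=Rot.from_euler('z',8.5,degrees=True)
for n,x,y,z in[("front home L",-40,14,24),("front home R",40,14,24),("tab",-88,-50,47)]:
    print(n,proj(c,np.array([554.5,46.8,Z])+Rz.apply([x,y,z])))
E
python3 st.py
```

```text
t: 13.5
tcp_pos: [443.7, -18.2, 85.8]
tool_rot: [-3.132, -0.232, 0.007]
ft_force: [0.3, 0.1, -0.4]
gripper_width: -0.0
finger_force: 0.0
front home L [212.54106354 109.24010446]
front home R [193.97685542 -59.62434104]
tab [322.32279883 199.84041472]
13.55 slicer [-116.35  -48.28   85.92] tipz 63.92 F_sl [ 0.51 -0.72  0.73] w 0.2
```

View pics/w5.png

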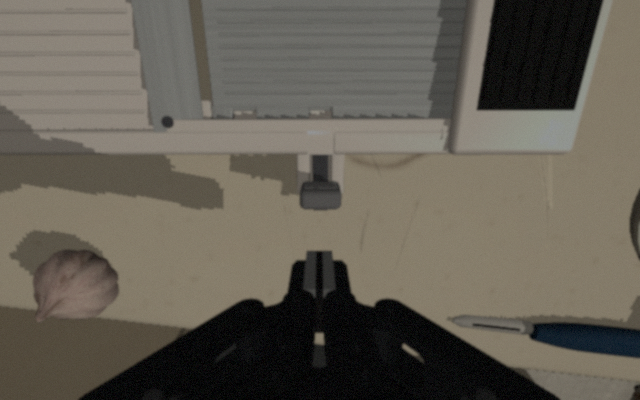

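The insert's front corner is at about (213,113), against a predicted home position of (212.5,109). A notch at (320,112) stands in line with the bolt, and the drawn tab is at (320,195). Now I push the bolt in.

```bash
python3 steer.py '[[0, 1, 15, 0, 0], [0, 1, 28, 0, 0], [0, 1, 33, 0, 0], [2, 1, 33, 0, 0], [6, 1, 33, 0, 0], [9, 1, 33, 0, 0]]'; python3 st.py; python3 steer.py '[[2, 0, 0, 0, 0], [4, 0, 0, 0, 0], [6, 0, 0, 0, 0], [8, 0, 0, 0, 0], [10, 0, 0, 0, 0], [11, 0, 0, 0, 0]]'; python3 st.py
```

```text
t: 14.15
tcp_pos: [458.3, -17.5, 53.1]
tool_rot: [3.133, 0.234, 0.001]
ft_force: [-2.7, -1.6, -0.3]
gripper_width: -0.1
finger_force: 1.0
14.15 slicer [-104.63  -49.42   53.07] tipz 31.07 F_sl [-2.92 -1.22 -0.3 ] w -0.1
t: 14.75
tcp_pos: [468.6, -16.0, 52.6]
tool_rot: [-3.133, -0.233, -0.0]
ft_force: [-1.4, 1.1, 0.6]
gripper_width: 0.2
finger_force: 1.0
14.75 slicer [-94.21 -49.37  52.63] tipz 30.63 F_sl [-1.2   1.26  0.55] w 0.2
```

```bash
python3 steer.py '[[0.5, 0, 0, 0, 0], [1, 0, 0, 0, 0], [1, 0, 0, 0, 0]]'; python3 st.py; python3 steer.py '[[0.7, 0, 0, 0, 0], [1.4, 0, 0, 0, 0], [1.4, 0, 0, 0, 0]]'; python3 st.py
```

```text
t: 15.05
tcp_pos: [468.9, -15.8, 52.6]
tool_rot: [-3.133, -0.234, 0.002]
ft_force: [-4.7, -1.9, 2.1]
gripper_width: 0.1
finger_force: 2.4
15.05 slicer [-93.94 -49.3   52.56] tipz 30.56 F_sl [-4.92 -1.24  2.09] w 0.1
t: 15.35
tcp_pos: [469.0, -15.6, 52.4]
tool_rot: [-3.132, -0.234, 0.006]
ft_force: [-10.8, -5.1, 5.0]
gripper_width: -0.0
finger_force: 5.6
15.35 slicer [-93.81 -49.11  52.39] tipz 30.39 F_sl [-11.46  -3.42   4.97] w -0.0
```

The bolt stops where expected, after a 12 mm stroke. I back off, lift and take a final look.

```bash
python3 steer.py '[[-4, 0, 0, 0, 0], [-12, 0, 0, 0, 0], [-14, 0, -30, 0, 0], [-14, 0, -60, 0, 0], [-14, 0, -90, 0, 0], [-14, 0, -90, 0, 0], [-14, 0, -90, 0, 0]]'; python3 - <<'E'
from h import *
s=manip.sense();im=manip.snapshot("wrist");cv2.imwrite("pics/w6.png",im)
c=cam("wrist",s);Rz=Rot.from_euler('z',8.5,degrees=True)
for n,x,y,z in[("front home",-40,14,24),("tab in",-76,-50,47),("tab out",-88,-50,47)]:
    print(n,proj(c,np.array([554.5,46.8,-3.5])+Rz.apply([x,y,z])))
E
python3 st.py
```

```text
t: 16.05
tcp_pos: [457.1, -17.8, 143.0]
tool_rot: [3.132, 0.233, 0.003]
ft_force: [0.1, 0.1, -0.1]
gripper_width: -0.1
finger_force: 0.0
front home [237.00937844 125.80295357]
tab in [319.20365028 178.04003231]
tab out [319.18031423 193.47174516]
16.1 slicer [-106.29  -49.36  142.33] tipz 120.33 F_sl [-0.48 -0.97 -0.73] w -0.2
```

View pics/w6.png

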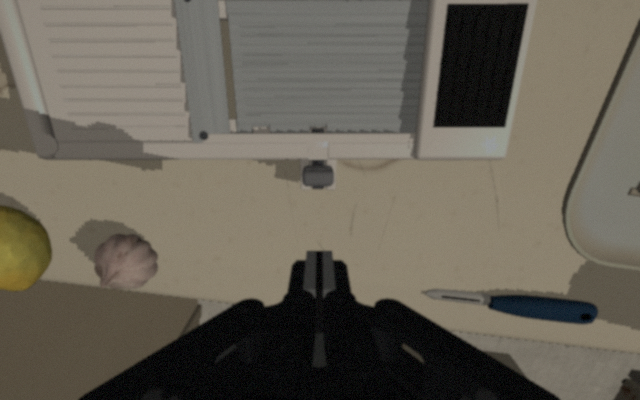

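The tab's top is at (318,178), which matches "in" (319,178). The insert's front corner is at about (237,128), which matches home. The fingers are clear.

```bash
python3 -c "
from workcell import manip
print(manip.job_done())"
```

```text
the job is handed in; nothing more can be done
None
```

The insert is home against its stops and the bolt is pushed fully in, by force and camera; the highest force I read on the insert was about 22 N, and the job was handed in at about 16 s with the fingers clear.

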